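# Hook and snap the padlock well's cover

### The job

Put the green cover back on the grey padlock well in the drawer: hook its lip under the dark keeper strip first, then swing the cover down and press its far edge until the red spring catch snaps over it and it lies flat. The well has been slid a little in its cradle, so feel for the end of the slot gently, without jamming the tilted cover, and leave the other hardware lying where it is.

Things in the scene. Friction and masses are not known exactly. Their poses are not given: they have to be found in the camera images.
- cradle: Dark wooden cradle, 214 by 152 mm, screwed to the drawer base; origin on its underside (3 mm off centre), x from keeper end (nearer the robot) to catch end, z up. The well sits in it at y = 0, underside at z = 10 mm, slid along x by an unmeasured offset between -20 and +20 mm (stiff: pushes do not move it). All 'well' coordinates are from the well's underside centre: cradle x plus that offset, z plus 10 mm.
- cradle_top (a point): Point of the cradle at (0, 0, 50) mm in its frame, axes as the cradle's: level with the well's ledge. Well: grey open steel box, 150 (x) by 130 mm (y). The tops of its side walls (10 mm thick, outer faces y = +-65 mm) and rear wall (well x = 66 to 74 mm) form the ledge, 40 mm over the well's underside, on which the closed cover lies. Empty inside above well z = 20 mm.
- cradle_front (a point): Point at (-54, 0, 56.5) mm in the cradle's frame: where the middle of the keeper strip's lower far edge is when the well's offset is 0. The dark strip covers well x = -75 to -54 mm, well z = 46.5 to 52.5 mm. The slot under it is 97 mm wide, ends at the front wall's inner face, well x = -68 mm (find it by touch), and is open below into the well.
- catch (a joint): Slide of the red catch, m: 0 = sprung in (idle or latched), 0.009 = pushed right back. Its nose, 34 mm wide, well x from 68.5 mm, well z 46.5 to 50.5 mm, hangs 5 mm over the closed cover's far edge; above it a ramp leans outward 20 degrees, up to well z = 72 mm. Flat, the cover cannot pass strip and nose. Tilted, pressed down near the far edge (about 6 to 15 N), it pushes the catch back, which then snaps over it.
- cover_handle (a point): Centre of the bar of the steel D handle on the green cover (0.2 to 0.4 kg, 5 mm thick). Bar 12 (x) by 80 (y) by 14 mm (z), its centre 32 mm over the cover's underside; legs 10 mm wide at y = +-35 mm. Panel 120 by 120 mm, centred under the bar. Axes: x from lip to far edge, y along the bar, z up. Starts flat on the drawer base, lip end towards the robot. Closed: well x 12 to 17 mm.
- cover_lip (a point): Middle of the lip's front edge, half-way through its thickness: (-80, 0, -29.5) mm from the handle centre in the cover's axes. The lip is 90 mm wide, 5 mm thick and sticks out 20 mm beyond the panel's edge (x = -60 mm), in the panel's plane. It enters the slot with the cover tilted far edge up, about 15 to 25 degrees, the panel's edge on the side walls.
- cover_press (a point): Yellow spot on the cover's top, 20 mm from its far edge, for pressing the cover shut with closed fingers: (40, 0, -27) mm from the handle centre in the cover's axes. Let go with the lip hooked, the cover rests against the catch's ramp, far edge raised about 15 mm.
- gate_latch: Red-enamelled steel gate latch, 40 by 130 mm, 39 mm high, loose bystander in the drawer. Origin: centre of its underside.
- butt_hinge: Bronze rising butt hinge lying open, 70 by 100 mm, 14 mm high, loose bystander. Origin: centre of its underside.
- hasp: Pitted zinc hasp, 40 by 135 mm, 10 mm high, loose bystander. Origin: near the centre of its underside.
- iron_hook: Iron hook with its eye, 115 by 25 mm along x, 8 mm high, loose bystander lying between well and cover. Origin: on its underside near its middle.
Mind the look-alikes: they are no part of the job. There is more than one size of the part that bears cover_handle; the job needs the smallest.

How it is judged:
By the outcome, as a careful person would: the job done as asked, in the order asked, and still so for the second after the job is handed in, with the robot touching nothing.
It also fails if it takes over 51 s, if anything falls off the work surface, if the arm or the gripper's body presses on something with over 40 N, if the wrist force passes 120 N, or if a joint passes its speed limit or range.

### The arm

A 7-joint arm with a two-finger parallel gripper is mounted at the origin on the work surface. World frame = base frame: x ahead of the robot, y to its left, z up, the work surface at z = 0. Lengths are in m, angles in rad, forces in N, time in s.
With the tool pointing down it reaches from about 0.4 to 0.9 m from the base axis. Payload 5.6 kg.
Tool frame: the origin (TCP) lies midway between the tips of the shut fingers; the grasp point (between the pads) lies 19 mm behind it; z points along the fingers, x is the direction in which the jaws open and shut, and the axes are right-handed (so a half turn about z gives the same grasp; the last joint's range is limited). The gripper opens to 92 mm and grips with 3 to 60 N. Pads are 20 mm wide; open, the fingers measure 128 mm over their backs; the gripper's body (75 mm by 189 mm) begins 69 mm behind the grasp point.
Start: joints at [-1.382, 0.468, -0.012, 1.603, 0.006, 1.071, -0.056], TCP at [0.149, 0.633, 0.215] pointing down, gripper open.
Joint ranges: [-2.53, 2.53], [-0.31, 2.02], [-1.57, 1.55], [0.28, 2.44], [-1.29, 4.43], [0.15, 1.84], [-2.92, 2.92]. Speed limits (rad/s): [2.57, 2.57, 3.14, 3.14, 3.14, 3.14, 3.14].

### API

Orientations are given as [roll, pitch, yaw] about the fixed x, y, z axes, in that order (R = Rz(yaw) Ry(pitch) Rx(roll)).
In Python, from plant import ctrl gives the robot as it stands.
- The arm moves only by the tool step_arm, never from a script. Its argument "rows" is a list that holds one entry, the list of rows, each a list of 5 numbers: the shift along the world's x, y, z in mm, then the turn about the world's z in degrees, then the opening, from 0 (shut) to 1 (fully open). In form: [[[dx, dy, dz, spin, hand], ...]]. A call has 1 to 12 rows; each row is the pose to reach, as a shift and turn from the pose commanded when the call began; what a row does not reach only later rows make up. A row lasts 1/10 s, in which the tool goes at most 50 mm and 8.59 degrees, less where a joint would pass 70% of its speed; a pose out of reach is approached as far as the arm can. A call with a gripper value outside its range is refused whole. The fingers move at their own pace and stop on an object; "force" is the grip in N (left out, the last holds). Time passes only in rows, so rows that repeat a pose let the fingers close. It gives the time, the measured TCP pose, the force and the opening at its end, in the units of the state.
- ctrl.sense(): the state, without advancing time (a new reading comes with each control period).
- ctrl.grab_frame(name): name is "scene" or "top" or "wrist"; returns a dict with "pixels" (400x640x3 uint8, blue, green, red), "fx", "fy", "cx", "cy" (pixels), "T" (4x4, takes a point from camera to world coordinates). Camera axes: x right, y down, z forward; pixel columns grow to the right and rows downward; lengths in m; the calibration is good to about 2 mm. A picture is of the moment at which its call begins. There is no depth.
- ctrl.job_done(): hands the job in, once; it reports no verdict.
The state is a dict: "time_s": time; "q": joint angles; "dq": joint speeds; "effort": joint torques, N m; "position": TCP position; "ee_rot": TCP orientation; "contact_force": force on the tool from outside, world axes, zero at the start; "moment": the same for the moment, N m; "gripper_width": opening from 0.0 (shut) to 1.0 (fully open).
Only numpy, scipy, OpenCV 4.12 (cv2) and the standard library are available. Lean on these libraries where they do the work, as an engineer would, in place of code of your own. Each camera call takes 0.05 s, during which the arm holds its last target. There are 200 camera calls.

## Working session

There is one attempt and no reset: what is moved stays moved. The work goes in short steps, Python scripts to look and compute and a tool call to move; the robot and the scene stay as the last step left them, time stands still between calls to the robot, and variables do not carry over. Pictures are saved under pics/ and viewed, about 8 in all and at most 12, crops included, and the job is handed in when it is done.

Besides the shell and the picture viewer there is one more tool, called after ">>>" by a JSON object that holds its "api" and its "payload". step_arm: Moves the arm, as the interface text tells. Its arguments: {"type":"object","properties":{"rows":{"type":"array","items":{"type":"array","items":{"type":"array","items":{"type":"number"}}}},"force":{"type":"number"}},"required":["rows"]}

```bash
mkdir -p pics; ls; cat > h.py <<'E'
import numpy as np, cv2
from plant import ctrl
def ray(f,u,v):
    T=np.array(f["T"]); d=T[:3,:3]@np.array([(u-f["cx"])/f["fx"],(v-f["cy"])/f["fy"],1]); return T[:3,3],d
def onz(f,u,v,z):
    o,d=ray(f,u,v); return o+d*(z-o[2])/d[2]
def proj(f,p):
    T=np.array(f["T"]); c=T[:3,:3].T@(np.array(p)-T[:3,3]); return c[0]/c[2]*f["fx"]+f["cx"],c[1]/c[2]*f["fy"]+f["cy"]
E
python3 - <<'E'
from h import *
import pickle
for n in("scene","top"):
    f=ctrl.grab_frame(n); cv2.imwrite(f"pics/{n}0.png",f["pixels"]); pickle.dump(f,open(f"pics/{n}0.pkl","wb"))
    print(n,f["fx"],np.round(f["T"],3).tolist())
s=ctrl.sense(); print({k:np.round(v,3).tolist() for k,v in s.items()})
E
```

```text
pics
scene 514.9215698474827 [[-0.169, 0.629, -0.759, 1.914], [0.986, 0.115, -0.124, 0.063], [0.01, -0.768, -0.64, 1.313], [0.0, 0.0, 0.0, 1.0]]
top 405.1811161395205 [[-0.027, -0.998, 0.065, 0.406], [-0.999, 0.026, -0.02, -0.15], [0.018, -0.065, -0.998, 1.225], [0.0, 0.0, 0.0, 1.0]]
{'time_s': 0.1, 'q': [-1.382, 0.468, -0.012, 1.604, 0.006, 1.071, -0.056], 'dq': [0.001, -0.003, 0.0, -0.001, -0.001, -0.001, -0.0], 'effort': [0.001, -52.164, -0.012, -24.437, -0.057, 0.014, 0.0], 'position': [0.149, 0.632, 0.214], 'ee_rot': [3.141, 0.002, 1.339], 'contact_force': [0.153, 0.163, -1.965], 'moment': [-0.017, -0.031, -0.017], 'gripper_width': 1.001}
```

View pics/top0.png

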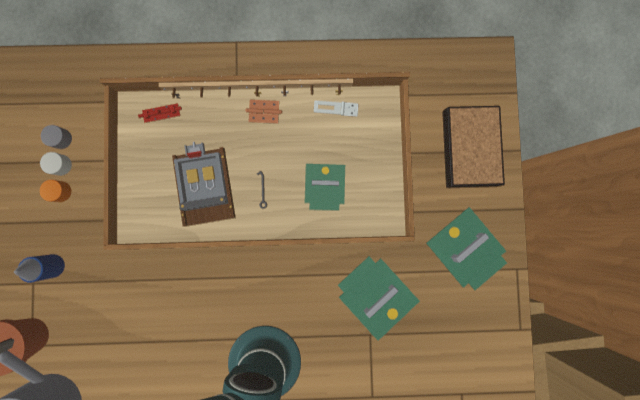

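View pics/scene0.png

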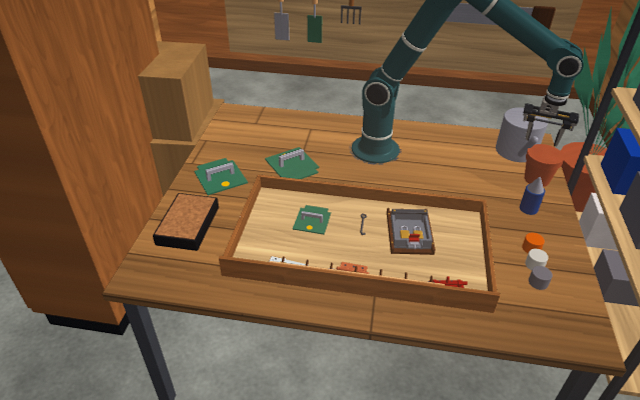

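The two views show three green covers: A at top-view (325,187), in the drawer; B at (466,248) and C at (378,298), both on the table. A looks smallest and lies in the drawer with its lip towards the robot, as described. The well is at (203,187) and the hook at (262,190). Next I'll measure all three.

```bash
cat > m.py <<'E'
from h import *
import pickle
def tri(f1,p1,f2,p2):
    o1,d1=ray(f1,*p1);o2,d2=ray(f2,*p2)
    d1/=np.linalg.norm(d1);d2/=np.linalg.norm(d2)
    t=np.linalg.lstsq(np.stack([d1,-d2],1),o2-o1,rcond=None)[0]
    a=o1+t[0]*d1;b=o2+t[1]*d2; return (a+b)/2,np.linalg.norm(a-b)
def blobs(f,lo,hi,amin):
    m=cv2.inRange(cv2.cvtColor(f["pixels"],cv2.COLOR_BGR2HSV),lo,hi)
    c,_=cv2.findContours(m,cv2.RETR_EXTERNAL,cv2.CHAIN_APPROX_NONE)
    return [k for k in c if cv2.contourArea(k)>amin]
Y=((22,150,130),(35,255,255)); G=((65,80,50),(90,255,200))
E
python3 - <<'E'
from m import *
F={n:pickle.load(open(f"pics/{n}0.pkl","rb")) for n in("scene","top")}
for n in F:
    for k in blobs(F[n],*Y,8): 
        mm=cv2.moments(k); print(n,"yellow",round(mm['m10']/mm['m00'],1),round(mm['m01']/mm['m00'],1),mm['m00'])
f=F["top"]
for k in blobs(f,*G,300):
    p=np.array([onz(f,*q[0],0.015)[:2] for q in k],np.float32); print("green",cv2.minAreaRect(k)[0],cv2.minAreaRect(p*1000))
t=f["pixels"]; a=cv2.resize(t[140:240,150:360],None,fx=3.6,fy=3.6,interpolation=cv2.INTER_CUBIC)
cv2.imwrite("pics/crop1.png",a)
E
```

```text
scene yellow 309.2 227.0 15.0
scene yellow 225.2 183.1 23.0
top yellow 392.2 313.6 65.0
top yellow 453.8 231.9 59.5
top yellow 324.9 170.1 26.0
green (375.8778076171875, 295.56561279296875) ((187.09657287597656, -334.5377502441406), (196.57159423828125, 166.31451416015625), 40.914710998535156)
green (468.8135986328125, 250.34117126464844) ((311.4125061035156, -617.7012329101562), (195.87179565429688, 168.03553771972656), 37.60404968261719)
green (324.5, 186.5) ((513.4182739257812, -192.13394165039062), (111.18558502197266, 134.91897583007812), 88.20346069335938)
```

View pics/crop1.png

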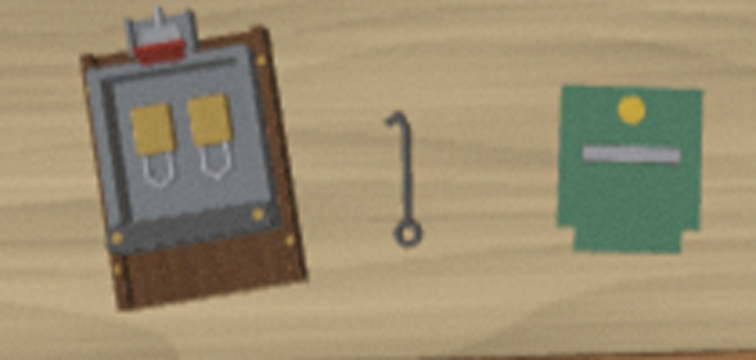

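Crop 1: cover A is a green panel with its lip at the bottom (towards the robot), a yellow spot at the far end and a grey bar at about full-frame (325,183). It measures about 111–120 x 135–140 mm, against about 167 x 196 mm for B and C, so A is the smallest and is the cover for the job. The well's catch (red) is at the far end, with the keeper at the near end.

```bash
python3 - <<'E'
from m import *
F={n:pickle.load(open(f"pics/{n}0.pkl","rb")) for n in("scene","top")}
print("spot",tri(F["top"],(324.9,170.1),F["scene"],(309.2,227.0)))
for z in (.01,.02): print(onz(F["top"],324.9,170.1,z), onz(F["top"],*(150+631/3.6,140+154/3.6),z+.038))
# cradle corners in crop1: outline
for p in [(82,56),(266,27),(307,280),(120,309),(160,50)]:
    print(p,onz(F["top"],150+p[0]/3.6,140+p[1]/3.6,.05))
E
```

```text
spot (array([ 0.5624571 , -0.19522804,  0.0174571 ]), np.float64(0.0010622354518659593))
[ 0.56334473 -0.19497955  0.01      ] [ 0.52118536 -0.19360737  0.048     ]
[ 0.56205157 -0.19460691  0.02      ] [ 0.52020868 -0.19323437  0.058     ]
(82, 56) [0.61179023 0.24748636 0.05      ]
(266, 27) [0.63187744 0.09929168 0.05      ]
(307, 280) [0.42626953 0.06908353 0.05      ]
(120, 309) [0.40718817 0.21817988 0.05      ]
(160, 50) [0.61515295 0.18483282 0.05      ]
```

>>> {"api": "step_arm", "payload": {"rows": [[[350, -330, 40, 11, 1], [350, -330, 40, 11, 1], [350, -330, 40, 11, 1], [350, -330, 40, 11, 1], [350, -330, 40, 11, 1], [350, -330, 40, 11, 1], [350, -330, 40, 11, 1], [350, -330, 40, 11, 1], [350, -330, 40, 11, 1], [372, -825, 30, 11, 1], [372, -825, 30, 11, 1], [372, -825, 30, 11, 1]]], "force": 40}}

```text
time_s: 1.3
position: [0.4887, 0.1734, 0.2493]
ee_rot: [-3.141, 0.0, 1.531]
contact_force: [0.6, -0.6, -0.1]
gripper_width: 0.999
```

```bash
python3 - <<'E'
from m import *
f=ctrl.grab_frame("wrist"); cv2.imwrite("pics/w1.png",f["pixels"]); pickle.dump(f,open("pics/w1.pkl","wb"))
print(f["fx"],np.round(f["T"],3).tolist(), ctrl.sense()["position"])
E
```

```text
296.000880871161 [[0.04, 0.963, 0.267, 0.414], [0.999, -0.039, -0.011, 0.177], [-0.0, 0.268, -0.964, 0.419], [0.0, 0.0, 0.0, 1.0]] [0.48976431 0.16358868 0.24946574]
```

View pics/w1.png

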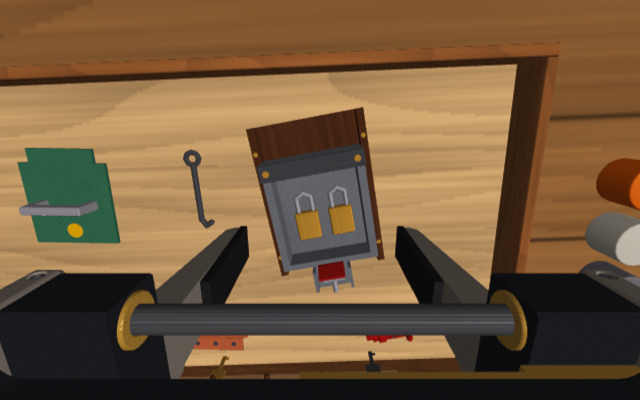

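Wrist picture 1 shows the well at about (320,200): the keeper strip spans rows 148–180, the red catch is at (330,272), and the cradle corners are at (248,130), (362,108) and (383,258).

```bash
python3 - <<'E'
from m import *
f=pickle.load(open("pics/w1.pkl","rb"))
cv2.imwrite("pics/w1c.png",cv2.resize(f["pixels"][100:300,235:400],None,fx=3,fy=3,interpolation=cv2.INTER_CUBIC))
E
```

```text
(no output)
```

View pics/w1c.png

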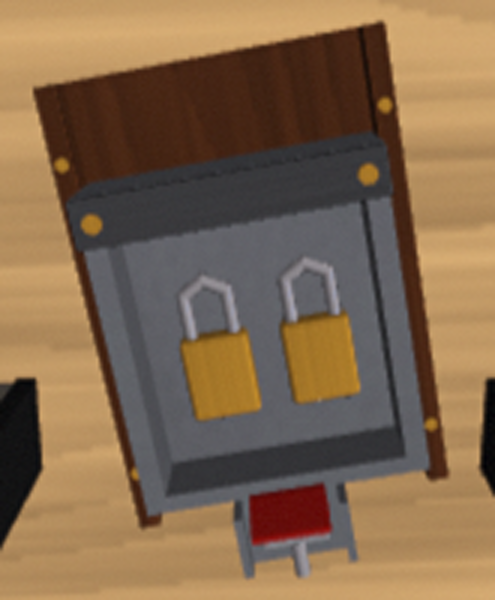

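>>> {"api": "step_arm", "payload": {"rows": [[[30, -360, 0, 0, 1], [30, -360, 0, 0, 1], [30, -360, 0, 0, 1], [30, -360, 0, 0, 1], [30, -360, 0, 0, 1], [30, -360, 0, 0, 1], [30, -360, 0, 0, 1], [30, -360, 0, 0, 1], [30, -360, 0, 0, 1]]]}}

```text
time_s: 2.25
position: [0.5184, -0.1864, 0.2494]
ee_rot: [-3.141, 0.001, 1.527]
contact_force: [0.3, 0.7, -0.6]
gripper_width: 0.998
```

The enlarged crop shows the strip's far edge from crop (80,250) to (390,196), the rear ledge corners at about (148,512) and (427,468), and the catch nose at (290,512). The well is slid well towards the catch end.

```bash
python3 - <<'E'
from m import *
f=pickle.load(open("pics/w1.pkl","rb")); b=.012
P=lambda u,v,z: onz(f,235+u/3,100+v/3,b+z)
S=lambda a,c: (print(np.round(a,4),np.round(c,4),"len",round(np.linalg.norm(a-c),4),"yaw",round(np.degrees(np.arctan2(*(a-c)[:2][::1])),2)),(a+c)/2)[1]
# left px = -y side; right = +y
far=S(P(80,250,.0625),P(390,196,.0625)); near=S(P(70,200,.0625),P(383,138,.0625))
led=S(P(148,512,.05),P(427,468,.05))
s1=S(P(92,224,.0625),P(368,174,.0625))
c1=S(P(37,90,.03),P(383,24,.03)); c2=S(P(148,524,.03),P(445,476,.03))
for n,p in dict(far=far,near=near,led=led,scr=s1,c1=c1,c2=c2).items(): print(n,p)
d=led-far; print("len far->rear",np.linalg.norm(d[:2]),np.degrees(np.arctan2(d[1],d[0])))
d=c2-c1; print("cradle",np.linalg.norm(d[:2]),np.degrees(np.arctan2(d[1],d[0])),(c1+c2)/2)
f=ctrl.grab_frame("wrist"); cv2.imwrite("pics/w2.png",f["pixels"]); pickle.dump(f,open("pics/w2.pkl","wb"))
print(ctrl.sense()["position"])
for k in blobs(f,*Y,50):
    mm=cv2.moments(k); u,v=mm['m10']/mm['m00'],mm['m01']/mm['m00'];print("spot",u,v,onz(f,u,v,b+.005),len(k))
for k in blobs(f,*G,3000):
    p=np.array([onz(f,*q[0],b+.005)[:2]*1000 for q in k],np.float32); print("green",len(k),cv2.minAreaRect(p),p.min(0),p.max(0))
E
```

```text
[0.4897 0.1022 0.0745] [0.473  0.2253 0.0745] len 0.1243 yaw 172.27
[0.4696 0.1002 0.0745] [0.4504 0.2226 0.0745] len 0.124 yaw 171.12
[0.6136 0.1186 0.062 ] [0.5969 0.2433 0.062 ] len 0.1258 yaw 172.37
[0.4794 0.1079 0.0745] [0.464  0.2168 0.0745] len 0.11 yaw 171.96
[0.4284 0.0837 0.042 ] [0.4079 0.2271 0.042 ] len 0.1448 yaw 171.88
[0.6311 0.1149 0.042 ] [0.6116 0.2555 0.042 ] len 0.142 yaw 172.09
far [0.48135309 0.16374387 0.0745    ]
near [0.45998966 0.16139928 0.0745    ]
led [0.60526477 0.18093617 0.062     ]
scr [0.47173261 0.16233903 0.0745    ]
c1 [0.41815047 0.15541257 0.042     ]
c2 [0.62137101 0.18515609 0.042     ]
len far->rear 0.12509868329573237 7.899154968646841
cradle 0.20538564642346305 8.326735415845091 [0.51976074 0.17028433 0.042     ]
[ 0.51867423 -0.1839689   0.24928548]
spot 10.63653483992467 64.39171374764594 [ 0.3653788 -0.5697462  0.017    ] 136
green 358 ((511.9476013183594, -190.952880859375), (116.58122253417969, 135.5288543701172), 86.73746490478516) [ 442.95737 -252.52141] [ 582.4798 -130.1443]
green 348 ((358.86761474609375, -568.8331298828125), (80.06858825683594, 162.67056274414062), 37.8023681640625) [ 295.34616 -608.6823 ] [ 440.19577 -480.13986]
```

View pics/w2.png

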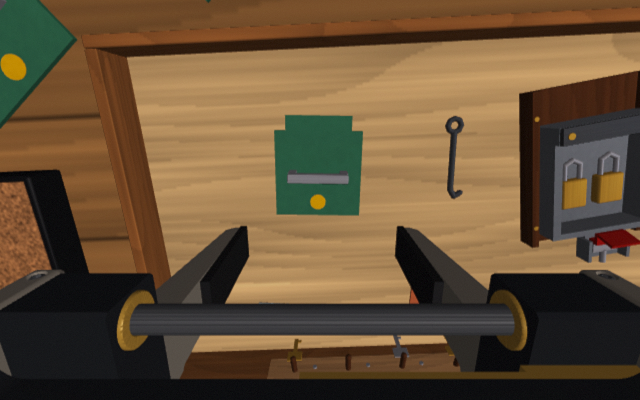

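Wrist picture 2 shows cover A at (318,165), with its bar from (288,178) to (349,180) and its spot at (318,202). The right drawer wall is at columns 100–165.

```bash
python3 - <<'E'
from m import *
f=pickle.load(open("pics/w2.pkl","rb")); t=pickle.load(open("pics/top0.pkl","rb"))
for k in blobs(f,*Y,10):
    mm=cv2.moments(k); u,v=mm['m10']/mm['m00'],mm['m01']/mm['m00'];print("spot",u,v); 
    if u>100: print(tri(f,(u,v),t,(324.9,170.1)))
h=cv2.cvtColor(f["pixels"],cv2.COLOR_BGR2HSV)[165:195,275:365]
m=((h[...,1]<70)&(h[...,2]>60)).astype(np.uint8); 
y,x=np.nonzero(m); print(len(x),x.min()+275,x.max()+275,y.min()+165,y.max()+165)
c=max(cv2.findContours(m,0,1)[0],key=cv2.contourArea); r=cv2.minAreaRect(c); print(r)
u,v=r[0][0]+275,r[0][1]+165
for b in(.004,.008,.012): print(b,onz(f,u,v,b+.037), onz(f,x.min()+275,v,b+.037)[1],onz(f,x.max()+276,v,b+.037)[1], onz(f,318,202,b+.005))
# drawer right wall top edges, row ~180 : inner top edge
for z in(.05,.07): print(z,onz(f,98,60,z),onz(f,128,60,z),onz(f,128,60,.01))
cv2.imwrite("pics/c3.png",np.vstack([cv2.resize(f["pixels"][100:230,80:380],None,fx=2.5,fy=2.5,interpolation=cv2.INTER_CUBIC)]))
E
```

```text
spot 318.65277777777777 200.60416666666666
(array([ 0.56398616, -0.19380738,  0.0040616 ]), np.float64(0.0027950859047867847))
spot 10.63653483992467 64.39171374764594
699 287 348 170 183
((42.5, 11.5), (13.0, 61.0), 90.0)
0.004 [ 0.52050463 -0.19150529  0.041     ] -0.23112778999632055 -0.1505895213157403 [ 0.56447554 -0.19333801  0.009     ]
0.008 [ 0.51969333 -0.19141078  0.045     ] -0.23061405201011195 -0.15092791831778277 [ 0.56329862 -0.193233    0.013     ]
0.012 [ 0.51888203 -0.19131627  0.049     ] -0.23010031402390332 -0.15126631531982526 [ 0.56212171 -0.19312799  0.017     ]
0.05 [ 0.37168323 -0.4362864   0.05      ] [ 0.37321184 -0.40189729  0.05      ] [ 0.36555831 -0.42566884  0.01      ]
0.07 [ 0.37559284 -0.42253699  0.07      ] [ 0.3770386  -0.39001151  0.07      ] [ 0.36555831 -0.42566884  0.01      ]
```

View pics/c3.png

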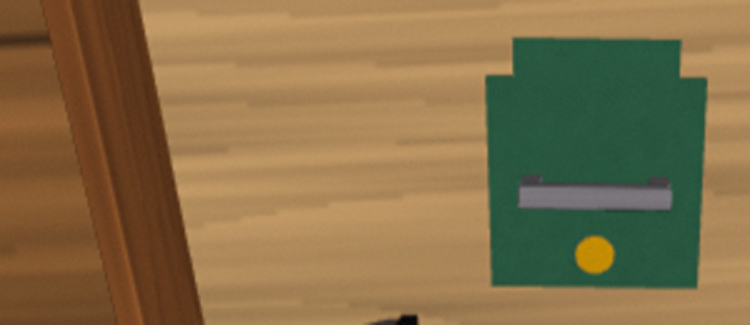

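>>> {"api": "step_arm", "payload": {"rows": [[[2, -6, -50, 0, 1], [2, -6, -100, 0, 1], [2, -6, -140, 0, 1], [2, -6, -170, 0, 1], [2, -6, -180, 0, 1], [2, -6, -180, 0, 1], [2, -6, -180, 0, 1]]]}}

```text
time_s: 3.0
position: [0.5221, -0.1897, 0.0711]
ee_rot: [3.14, -0.0, 1.532]
contact_force: [0.0, -0.4, 0.5]
gripper_width: 1.0
```

```bash
python3 - <<'E'
from m import *
f=ctrl.grab_frame("wrist"); cv2.imwrite("pics/w3.png",f["pixels"]); pickle.dump(f,open("pics/w3.pkl","wb"))
s=ctrl.sense();print(s["position"],s["contact_force"])
h=cv2.cvtColor(f["pixels"],cv2.COLOR_BGR2HSV)
p=proj(f,[.520,-.191,.046]); print(p)
u0,v0=map(int,p); w=h[v0-25:v0+25,u0-90:u0+90]; m=((w[...,1]<70)&(w[...,2]>60)).astype(np.uint8)
c=max(cv2.findContours(m,0,1)[0],key=cv2.contourArea); print(cv2.minAreaRect(c),cv2.boundingRect(c))
x,y,ww,hh=cv2.boundingRect(c)
for b in(.004,.008,.012): print(b,onz(f,u0-90+x,v0-25+y+hh/2,b+.037),onz(f,u0-90+x+ww,v0-25+y+hh/2,b+.037))
E
```

```text
[ 0.52232934 -0.19008049  0.07149783] [ 0.00561383 -1.44325267  0.46936383]
(np.float64(319.02446261993913), np.float64(222.6452433777703))
((89.57194519042969, 21.755455017089844), (111.18741607666016, 28.944992065429688), 0.9710219502449036) (34, 7, 112, 31)
0.004 [ 0.51793852 -0.23106062  0.041     ] [ 0.52102595 -0.15101556  0.041     ]
0.008 [ 0.51651733 -0.23016536  0.045     ] [ 0.51954288 -0.15172504  0.045     ]
0.012 [ 0.51509615 -0.2292701   0.049     ] [ 0.5180598  -0.15243451  0.049     ]
```

View pics/w3.png

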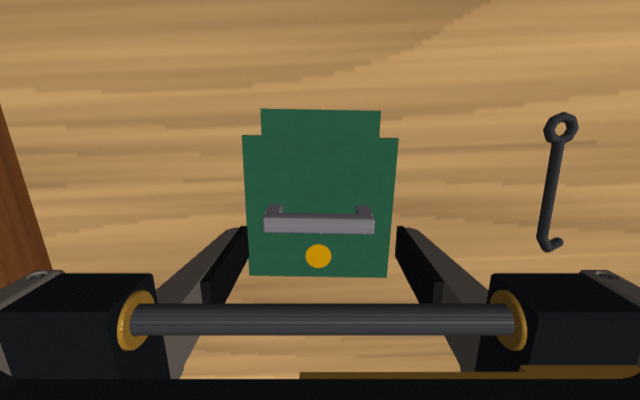

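Wrist picture 3: the bar spans columns 264–375 at row 223, centred between the fingers, so it's safe to descend.

>>> {"api": "step_arm", "payload": {"rows": [[[-2, -1, -20, -1, 1], [-2, -1, -40, -1, 1], [-2, -1, -50, -1, 1], [-2, -1, -53, -1, 1], [-2, -1, -53, -1, 0.8], [-2, -1, -53, -1, 0.8], [-2, -1, -53, -1, 0.8], [-2, -1, -53, -1, 0.8]]], "force": 40}}

```text
time_s: 3.85
position: [0.5196, -0.1917, 0.0177]
ee_rot: [3.14, 0.0, 1.513]
contact_force: [0.2, 0.2, 4.7]
gripper_width: 0.866
```

>>> {"api": "step_arm", "payload": {"rows": [[[0, 0, 20, 0, 0.6], [0, 0, 60, 0, 0.6], [0, 0, 100, 0, 0.6], [0, 0, 140, 0, 0.6], [0, 0, 160, 0, 0.6], [0, 0, 160, 0, 0.6]]], "force": 40}}

```text
time_s: 4.45
position: [0.5204, -0.1919, 0.1796]
ee_rot: [3.136, 0.0, 1.514]
contact_force: [-0.2, 0.6, -3.5]
gripper_width: 0.868
```

```bash
python3 - <<'E'
from m import *
f=pickle.load(open("pics/w2.pkl","rb"))
for v,uo,ui,ub in((101,98,108,136),(180,116,126,152)):
    yb=onz(f,ub,v,.004)
    o,d=ray(f,ui,v); k=(yb[1]-o[1])/d[1]; z=(o+k*d)[2]
    print("bottom",yb,"top z",z,onz(f,ui,v,z),"outer",onz(f,uo,v,z))
f=ctrl.grab_frame("wrist"); cv2.imwrite("pics/w4.png",f["pixels"]); pickle.dump(f,open("pics/w4.pkl","wb"))
s=ctrl.sense();print(s["position"],s["contact_force"],s["moment"],s["gripper_width"])
E
```

```text
bottom [ 0.41478632 -0.42958707  0.004     ] top z 0.05854070187685728 [ 0.41716212 -0.42958707  0.0585407 ] outer [ 0.41664773 -0.4411806   0.0585407 ]
bottom [ 0.52263725 -0.42950332  0.004     ] top z 0.058379382502859734 [ 0.51088176 -0.42950332  0.05837938] outer [ 0.51033178 -0.44194753  0.05837938]
[ 0.51910529 -0.19127669  0.17736946] [-0.27997114 -0.29223354 -3.88761953] [0.10000486 0.0259319  0.00678069] 0.866761540267989
```

View pics/w4.png

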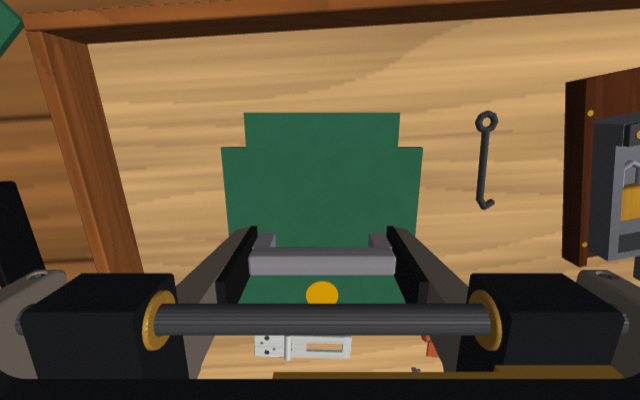

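Wrist picture 4: the cover is held level in the pads. The tool can't pitch, so I'll tilt the cover about the bar, which works as a pivot. I'll lower the far edge onto the clean right drawer wall, whose inner edge is at y=-0.4295 and top at z≈0.058.

>>> {"api": "step_arm", "payload": {"rows": [[[0, -17, 0, -8.5, 0.6], [0, -34, 0, -17, 0.6], [0, -51, 0, -25.5, 0.6], [0, -68, 0, -34, 0.6], [0, -85, 0, -42.5, 0.6], [0, -102, 0, -51, 0.6], [0, -119, 0, -59.5, 0.6], [0, -136, -15, -68, 0.6], [0, -153, -30, -76.5, 0.6], [0, -170, -50, -85, 0.6], [0, -188, -75, -87, 0.6], [0, -188, -75, -87, 0.6]]], "force": 25}}

```text
time_s: 5.7
position: [0.5145, -0.3797, 0.0959]
ee_rot: [-3.139, 0.01, -0.008]
contact_force: [-0.9, 0.8, -3.8]
gripper_width: 0.867
```

```bash
python3 - <<'E'
from m import *
f=ctrl.grab_frame("wrist"); cv2.imwrite("pics/w5.png",f["pixels"]); pickle.dump(f,open("pics/w5.pkl","wb"))
s=ctrl.sense();print(s["position"],s["ee_rot"],s["contact_force"],s["moment"],s["gripper_width"])
E
```

```text
[ 0.51588683 -0.37895187  0.09786689] [-3.13915816  0.00712837 -0.0065499 ] [ 0.49709671  0.36777151 -2.50267209] [-0.09397397  0.07401416 -0.00939818] 0.8670973322774033
```

>>> {"api": "step_arm", "payload": {"rows": [[[0, 0, -8, 0, 0.6], [0, 0, -16, 0, 0.6], [0, 0, -22, 0, 0.6], [0, 0, -25, 0, 0.6], [0, 0, -28, 0, 0.6], [0, 0, -31, 0, 0.6], [0, 0, -31, 0, 0.6]]]}}

```text
time_s: 6.45
position: [0.5192, -0.3792, 0.0711]
ee_rot: [-3.141, -0.001, -0.005]
contact_force: [-0.6, 1.0, -0.4]
gripper_width: 0.87
```

>>> {"api": "step_arm", "payload": {"rows": [[[0, 0, -3, 0, 0.6], [0, 0, -6, 0, 0.6], [0, 0, -9, 0, 0.6], [0, 0, -12, 0, 0.6], [0, 0, -14, 0, 0.6], [0, 0, -16, 0, 0.6], [0, 0, -17, 0, 0.6], [0, 0, -17, 0, 0.6]]]}}

```text
time_s: 7.25
position: [0.5193, -0.3763, 0.0536]
ee_rot: [-3.136, 0.0, -0.003]
contact_force: [-2.0, 7.3, 2.2]
gripper_width: 0.863
```

Now lift clear and measure the held tilt.

>>> {"api": "step_arm", "payload": {"rows": [[[0, 0, 15, 0, 0.6], [0, 0, 40, 0, 0.6], [0, 0, 70, 0, 0.6], [0, 0, 90, 0, 0.6], [0, 0, 90, 0, 0.6], [0, 0, 90, 0, 0.6]]], "force": 40}}

```text
time_s: 7.85
position: [0.5188, -0.3797, 0.144]
ee_rot: [3.141, -0.001, -0.005]
contact_force: [-0.1, 0.4, -4.2]
gripper_width: 0.866
```

```bash
python3 - <<'E'
from m import *
f=ctrl.grab_frame("wrist"); cv2.imwrite("pics/w6.png",f["pixels"]); pickle.dump(f,open("pics/w6.pkl","wb"))
s=ctrl.sense();print(s["position"],s["ee_rot"],s["contact_force"],s["moment"],s["gripper_width"])
E
```

```text
[ 0.518371   -0.37913459  0.14300694] [-3.14111986e+00  7.90321772e-04 -5.15886070e-03] [ 0.51230265  0.66126853 -3.20965813] [-0.061756    0.03811222  0.01810055] 0.8660737422060408
```

View pics/w6.png

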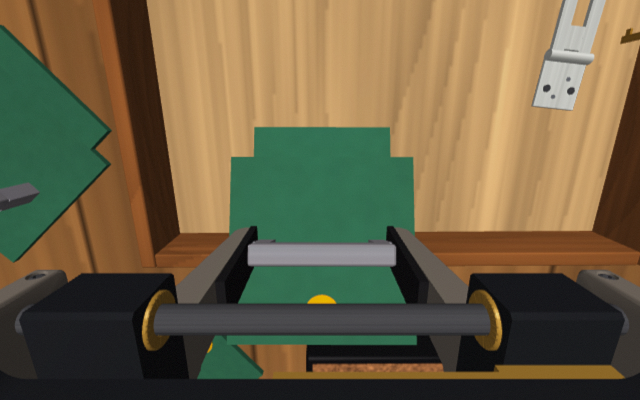

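Wrist picture 6: the cover is held tilted, with lip corners at (255,127) and (390,127), panel corners at (230,157) and (413,157), and the far edge at row ≈344. I'll work out the tilt from those rows.

```bash
cat >> m.py <<'E'
def tiltfit(f,pos,yawc,rows,g=.019):
    """yawc: cover heading (rad); rows: measured rows of lip front top, panel front top, far top"""
    from scipy.optimize import least_squares
    e=np.array([np.cos(yawc),np.sin(yawc),0]); z=np.array([0,0,1.])
    def res(p):
        t,dz=p; X=e*np.cos(t)+z*np.sin(t); Z=-e*np.sin(t)+z*np.cos(t); c=pos+z*(g+dz/1000)
        return [proj(f,c+X*a-Z*.027)[1]-r for a,r in zip((-.08,-.06,.06),rows) if r]
    r=least_squares(res,[.3,0]); return np.degrees(r.x[0]),r.x[1],r.fun
E
python3 - <<'E'
from m import *
f=pickle.load(open("pics/w6.pkl","rb")); pos=np.array([.5185,-.379,.1435])
print(tiltfit(f,pos,np.radians(-90.3),(127,157,None)),tiltfit(f,pos,np.radians(-90.3),(127,157,344)))
f=pickle.load(open("pics/w4.pkl","rb")); pos=np.array([.5195,-.1915,.178])
print(tiltfit(f,pos,np.radians(-3.3),(113,148,None)))
E
```

```text
(np.float64(18.31337837323032), np.float64(0.6628573842989854), array([-4.26325641e-14, -5.68434189e-14])) (np.float64(18.241907472363796), np.float64(1.386760809823551), array([-0.04844709,  0.08113412, -0.01209297]))
(np.float64(9.049791462971202), np.float64(12.885362808867368), array([-1.98951966e-12,  3.09796633e-12]))
```

Tilt is 18.2° with good residuals, inside the 15–25° window. Carrying it over the well. Redoing wrist picture 1 with base z = 4 mm puts the well centre at (0.5363, 0.1708), yaw 8.0°. The strip-to-rear length comes to 127.8 mm against the stated 128, so the numbers fit.

>>> {"api": "step_arm", "payload": {"rows": [[[2, 15, 0, 5, 0.6], [5, 50, 0, 13, 0.6], [8, 92, 0, 21, 0.6], [11, 134, 0, 29, 0.6], [14, 176, 0, 37, 0.6], [17, 218, 0, 45, 0.6], [20, 260, 0, 53, 0.6], [23, 302, 0, 61, 0.6], [26, 344, 0, 69, 0.6], [29, 386, 0, 77, 0.6], [32, 428, 0, 85, 0.6], [35, 465, 0, 92, 0.6]]]}}

```text
time_s: 9.1
position: [0.5528, 0.0877, 0.1424]
ee_rot: [-3.139, 0.0, 1.607]
contact_force: [0.1, 0.3, -3.7]
gripper_width: 0.868
```

>>> {"api": "step_arm", "payload": {"rows": [[[2, 35, 0, 4, 0.6], [3, 60, 0, 6.4, 0.6], [4, 75, 0, 6.4, 0.6], [5, 84, 0, 6.4, 0.6], [5, 87, 0, 6.4, 0.6], [5, 87, 0, 6.4, 0.6], [5, 87, 0, 6.4, 0.6]]]}}

```text
time_s: 9.8
position: [0.559, 0.1709, 0.1438]
ee_rot: [-3.141, 0.001, 1.71]
contact_force: [1.0, -0.4, -2.8]
gripper_width: 0.865
```

```bash
python3 - <<'E'
from m import *
f=ctrl.grab_frame("wrist"); cv2.imwrite("pics/w7.png",f["pixels"]); pickle.dump(f,open("pics/w7.pkl","wb"))
s=ctrl.sense();print(s["position"],s["ee_rot"],np.degrees(s["ee_rot"][2]),s["contact_force"],s["gripper_width"])
m=cv2.inRange(cv2.cvtColor(f["pixels"],cv2.COLOR_BGR2HSV),*G)
for u in(300,320,340): print(u,np.nonzero(m[:,u])[0][[0,-1]])
for v in (130,135,140,170,180): x=np.nonzero(m[v])[0]; print(v,x[[0,-1]] if len(x) else 0)
E
```

```text
[0.55903504 0.17098261 0.14384105] [-3.14157035e+00  6.06078041e-04  1.71009012e+00] 97.98094651661918 [-0.64496384 -0.96928501 -3.45281551] 0.8702533984430355
300 [127 343]
320 [127 343]
340 [127 343]
130 [254 389]
135 [254 389]
140 [254 389]
170 [231 412]
180 [231 412]
```

```bash
python3 - <<'E'
from m import *
W=np.array([.5363,.1708]); R=np.array([[.9903,.1392],[-.1392,.9903]])
for n in("w1","w7"):
    f=pickle.load(open(f"pics/{n}.pkl","rb"))
    m=cv2.inRange(cv2.cvtColor(f["pixels"],cv2.COLOR_BGR2HSV),(15,130,110),(30,255,255)); 
    for k in cv2.findContours(m,0,1)[0]:
        a=cv2.contourArea(k)
        if 8<a<200:
            mm=cv2.moments(k);u,v=mm['m10']/mm['m00'],mm['m01']/mm['m00']; p=onz(f,u,v,.0665)
            q=R@(p[:2]-W)*1000
            if abs(q[0])<110 and abs(q[1])<90: print(n,round(u),round(v),a,np.round(q,1))
E
python3 - <<'E'
import cv2
a=cv2.imread("pics/w7.png"); cv2.imwrite("pics/w7c.png",cv2.resize(a[30:200,200:450],None,fx=3,fy=3,interpolation=cv2.INTER_CUBIC))
E
```

```text
w1 378 241 10.0 [46.9 67.1]
w1 265 174 28.0 [-64.3 -56.8]
w1 357 158 26.5 [-64.2  55.9]
w1 255 155 11.5 [-89.6 -63.1]
w1 363 134 12.5 [-90.   66.4]
w7 396 98 75.5 [-65.   56.4]
w7 253 98 74.5 [-64.8 -56.8]
w7 244 74 33.5 [-82.4 -62.9]
w7 405 74 34.0 [-82.8  61.8]
```

View pics/w7c.png

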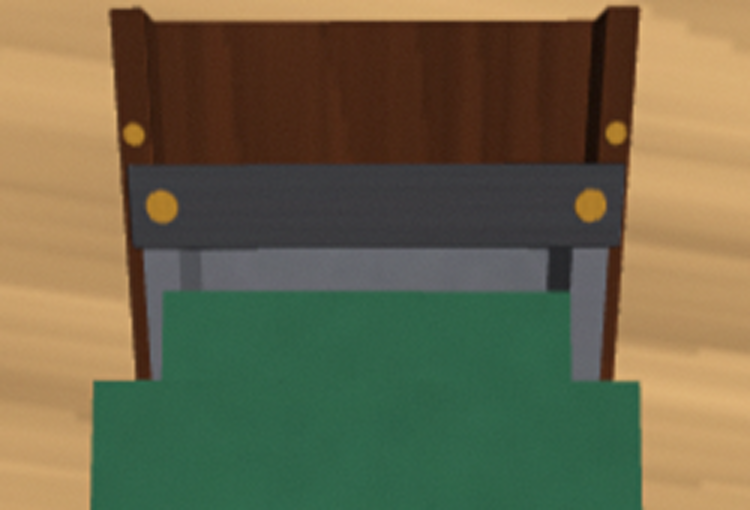

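The crop shows the lip (crop columns 163–571) square to the strip (screws at 162 and 591), about 3 mm towards -y, and short of the strip's far edge. The screws come out at well (-65, ±56.6), so the well position holds. I'll shift +3 mm and lower.

>>> {"api": "step_arm", "payload": {"rows": [[[-3, 2, -10, 0, 0.6], [-5, 2.5, -25, 0, 0.6], [-5, 2.5, -40, 0, 0.6], [-5, 2.5, -48, 0, 0.6], [-5, 2.5, -53, 0, 0.6], [-5, 2.5, -56, 0, 0.6], [-5, 2.5, -57, 0, 0.6], [-5, 2.5, -57, 0, 0.6]]]}}

```text
time_s: 10.65
position: [0.5541, 0.1751, 0.087]
ee_rot: [3.141, -0.0, 1.712]
contact_force: [-0.9, 0.5, -2.8]
gripper_width: 0.865
```

>>> {"api": "step_arm", "payload": {"rows": [[[-2, -1, 0, 0, 0.6], [-4, -1.5, 0, 0, 0.6], [-6, -2, -1, 0, 0.6], [-8, -2.2, -1, 0, 0.6], [-10, -2.5, -2, 0, 0.6], [-10, -2.5, -2, 0, 0.6]]]}}

```text
time_s: 11.25
position: [0.5442, 0.1727, 0.0852]
ee_rot: [3.14, -0.0, 1.712]
contact_force: [1.4, 0.7, -1.1]
gripper_width: 0.87
```

```bash
cat > st.py <<'E'
from m import *
W=np.array([.5363,.1708]); R=np.array([[.9903,.1392],[-.1392,.9903]])
f=ctrl.grab_frame("wrist"); s=ctrl.sense(); q=R@(s["position"][:2]-W)*1000
print("t",s["time_s"],"P well",np.round(q,1),"Pz",round((s["position"][2]+.020-.014)*1000,1),"F",np.round(s["contact_force"],1),"M",np.round(s["moment"],2),s["gripper_width"],np.round(s["ee_rot"],3))
m=cv2.inRange(cv2.cvtColor(f["pixels"],cv2.COLOR_BGR2HSV),*G)
x=np.nonzero(m[:,320])[0]; print("green rows",x[[0,-1]]); 
for v in (x[0]+6,x[0]+15,190): y=np.nonzero(m[v])[0]; print(v,y[[0,-1]])
E
python3 st.py
```

```text
t 11.3 P well [8.1 0.8] Pz 91.2 F [ 0.9  0.3 -2. ] M [-0.05 -0.03  0.04] 0.8653078017249747 [ 3.141 -0.     1.712]
green rows [136 343]
142 [254 389]
151 [254 390]
190 [230 413]
```

The visible green now starts at row 136 instead of 127, so the front of the lip is under the strip. I'll lower onto the walls and feel forward for the slot's end.

>>> {"api": "step_arm", "payload": {"rows": [[[-2, -0.3, -1, 0, 0.6], [-3, -0.4, -2, 0, 0.6], [-4, -0.6, -2, 0, 0.6], [-5, -0.7, -2, 0, 0.6], [-5, -0.7, -2, 0, 0.6]]]}}

```text
time_s: 11.8
position: [0.5426, 0.1725, 0.085]
ee_rot: [3.133, -0.001, 1.712]
contact_force: [5.4, -0.2, 6.2]
gripper_width: 0.868
```

```bash
python3 st.py
```

```text
t 11.85 P well [6.5 0.8] Pz 91.0 F [5.2 0.9 5.9] M [-0.02 -1.07 -0.  ] 0.86932229798693 [ 3.134e+00 -1.000e-03  1.712e+00]
green rows [138 343]
144 [254 389]
153 [254 390]
190 [230 413]
```

>>> {"api": "step_arm", "payload": {"rows": [[[0, 0, 1, 0, 0.6], [0, 0, 2.5, 0, 0.6], [0, 0, 2.5, 0, 0.6], [0, 0, 2.5, 0, 0.6]]]}}

```text
time_s: 12.25
position: [0.538, 0.1718, 0.0849]
ee_rot: [-3.14, 0.0, 1.713]
contact_force: [-0.7, 0.1, 0.7]
gripper_width: 0.867
```

```bash
python3 st.py
```

```text
t 12.3 P well [1.8 0.7] Pz 90.9 F [ 0.7  0.8 -0.1] M [ 0.02  0.08 -0.05] 0.8676982115766898 [-3.14   0.     1.713]
green rows [146 343]
152 [254 390]
161 [231 412]
190 [230 413]
```

>>> {"api": "step_arm", "payload": {"rows": [[[-0.7, -0.1, 0.3, 0, 0.6], [-1.4, -0.2, 0.3, 0, 0.6], [-2, -0.3, 0.3, 0, 0.6], [-2, -0.3, 0.3, 0, 0.6]]]}}

```text
time_s: 12.7
position: [0.5363, 0.1715, 0.0853]
ee_rot: [-3.141, 0.0, 1.713]
contact_force: [-0.3, 0.8, -2.3]
gripper_width: 0.867
```

```bash
python3 st.py
```

```text
t 12.75 P well [0.2 0.6] Pz 91.3 F [-0.1 -0.9 -2.4] M [ 0.06  0.01 -0.02] 0.8645595278267816 [-3.141  0.     1.712]
green rows [149 343]
155 [254 390]
164 [231 412]
190 [230 413]
```

>>> {"api": "step_arm", "payload": {"rows": [[[-0.7, -0.1, 0, 0, 0.6], [-1.4, -0.2, 0, 0, 0.6], [-2, -0.3, 0, 0, 0.6], [-2, -0.3, 0, 0, 0.6]]]}}

```text
time_s: 13.15
position: [0.5351, 0.1713, 0.0856]
ee_rot: [3.141, -0.0, 1.712]
contact_force: [0.6, -0.5, -4.7]
gripper_width: 0.868
```

```bash
python3 st.py
```

```text
t 13.2 P well [-1.2  0.6] Pz 91.6 F [ 1.4  0.8 -3.5] M [ 0.02 -0.28  0.05] 0.8644834356465765 [ 3.141 -0.     1.712]
green rows [151 343]
157 [231 412]
166 [231 412]
190 [230 413]
```

>>> {"api": "step_arm", "payload": {"rows": [[[-0.7, -0.1, 0, 0, 0.6], [-1.2, -0.2, 0, 0, 0.6], [-1.2, -0.2, 0, 0, 0.6]]]}}

```text
time_s: 13.5
position: [0.5347, 0.1712, 0.0859]
ee_rot: [3.139, -0.0, 1.712]
contact_force: [3.2, 0.5, -3.4]
gripper_width: 0.867
```

```bash
python3 st.py
```

```text
t 13.55 P well [-1.5  0.6] Pz 92.0 F [ 4.5 -0.  -3.7] M [ 0.14 -1.17  0.05] 0.8675704443715931 [ 3.139 -0.     1.712]
green rows [151 343]
157 [232 406]
166 [231 412]
190 [230 413]
```

Slot end felt at P.x ≈ -1.3 mm: Fx rose to about 4 N with no further travel. I'll back off 1 mm with a lighter grip and swing the cover down about the lip.

>>> {"api": "step_arm", "payload": {"rows": [[[2, 0.3, 0, 0, 0.6], [2, 0.3, 0, 0, 0.6], [3.4, 0.5, -2, 0, 0.6], [4.8, 0.7, -3.5, 0, 0.6], [6, 0.8, -5, 0, 0.6], [7, 1, -6.5, 0, 0.6], [7, 1, -6.5, 0, 0.6]]], "force": 12}}

```text
time_s: 14.25
position: [0.5404, 0.1721, 0.0787]
ee_rot: [-3.141, 0.0, 1.712]
contact_force: [0.0, -0.3, -0.4]
gripper_width: 0.87
```

```bash
python3 st.py
```

```text
t 14.3 P well [4.3 0.7] Pz 84.8 F [-0.7  0.6 -2.3] M [ 0.02  0.11 -0.03] 0.8702720457546543 [-3.141  0.     1.712]
green rows [143 287]
149 [251 392]
158 [227 416]
190 [228 415]
```

>>> {"api": "step_arm", "payload": {"rows": [[[1.4, 0.2, -1.5, 0, 0.6], [2.4, 0.3, -3, 0, 0.6], [2.4, 0.3, -3, 0, 0.6]]]}}

```text
time_s: 14.6
position: [0.5426, 0.1723, 0.0758]
ee_rot: [-3.14, -0.0, 1.712]
contact_force: [-2.0, -0.0, -1.1]
gripper_width: 0.869
```

```bash
python3 st.py; python3 - <<'E'
from m import *
f=ctrl.grab_frame("wrist"); s=ctrl.sense(); cv2.imwrite("pics/w8.png",f["pixels"])
m=cv2.inRange(cv2.cvtColor(f["pixels"],cv2.COLOR_BGR2HSV),*G)
w=[(v,np.ptp(np.nonzero(m[v])[0])+1) for v in range(130,165) if m[v].any()]
print(w)
print([v for v in range(250,399) if m[v,300]][-1:], [v for v in range(250,399) if m[v,240]][-1:],[v for v in range(250,399) if m[v,225]][-1:])
pv=[a for a,b in w if b>170][0]
for t in range(0,22,2):
    t=np.radians(t); y=s["ee_rot"][2]-np.pi/2; e=np.array([np.cos(y),np.sin(y),0]); z=np.array([0,0,1.]); X=e*np.cos(t)+z*np.sin(t); Z=-e*np.sin(t)+z*np.cos(t); c=s["position"]+z*.020
    print(round(np.degrees(t)),[round(proj(f,c+X*a-Z*.027)[1],1) for a in(-.08,-.06,.06)],end=" ")
print(pv)
E
```

```text
t 14.65 P well [6.5 0.7] Pz 81.8 F [-1.5  0.1 -1.6] M [ 0.04  0.56 -0.01] 0.8708033727720743 [-3.141 -0.     1.712]
green rows [140 284]
146 [250 394]
155 [226 417]
190 [227 416]
[(140, np.int64(145)), (141, np.int64(145)), (142, np.int64(145)), (143, np.int64(145)), (144, np.int64(145)), (145, np.int64(145)), (146, np.int64(145)), (147, np.int64(145)), (148, np.int64(157)), (149, np.int64(193)), (150, np.int64(193)), (151, np.int64(193)), (152, np.int64(193)), (153, np.int64(192)), (154, np.int64(192)), (155, np.int64(192)), (156, np.int64(192)), (157, np.int64(192)), (158, np.int64(192)), (159, np.int64(192)), (160, np.int64(192)), (161, np.int64(192)), (162, np.int64(192)), (163, np.int64(192)), (164, np.int64(192))]
[303] [303] []
0 [np.float64(105.3), np.float64(140.8), np.float64(315.6)] 2 [np.float64(107.2), np.float64(142.2), np.float64(318.7)] 4 [np.float64(109.2), np.float64(143.7), np.float64(321.9)] 6 [np.float64(111.4), np.float64(145.2), np.float64(325.0)] 8 [np.float64(113.6), np.float64(146.9), np.float64(328.0)] 10 [np.float64(115.9), np.float64(148.6), np.float64(331.1)] 12 [np.float64(118.3), np.float64(150.4), np.float64(334.2)] 14 [np.float64(120.8), np.float64(152.2), np.float64(337.2)] 16 [np.float64(123.3), np.float64(154.1), np.float64(340.3)] 18 [np.float64(125.9), np.float64(156.1), np.float64(343.3)] 20 [np.float64(128.6), np.float64(158.2), np.float64(346.2)] 149
```

Tilt is about 10°, with about 14 mm of the lip under the strip and the far edge just touching the catch's ramp. Releasing.

>>> {"api": "step_arm", "payload": {"rows": [[[0, 0, 0, 0, 1], [0, 0, 0, 0, 1], [0, 0, 0, 0, 1], [0, 0, 0, 0, 1]]]}}

```text
time_s: 15.1
position: [0.5435, 0.1724, 0.0763]
ee_rot: [3.141, -0.0, 1.712]
contact_force: [0.1, -0.6, 0.7]
gripper_width: 0.999
```

>>> {"api": "step_arm", "payload": {"rows": [[[0, 0, 10, 0, 1], [0, 0, 30, 0, 1], [0, 0, 55, 0, 1], [0, 0, 80, 0, 1], [0, 0, 80, 0, 0], [0, 0, 80, 0, 0]]]}}

```text
time_s: 15.7
position: [0.5433, 0.1725, 0.1569]
ee_rot: [3.14, -0.001, 1.712]
contact_force: [0.3, -0.5, -0.6]
gripper_width: 0.849
```

```bash
python3 st.py; python3 - <<'E'
from m import *
f=ctrl.grab_frame("wrist"); s=ctrl.sense(); cv2.imwrite("pics/w9.png",f["pixels"]);pickle.dump(f,open("pics/w9.pkl","wb"))
m=cv2.inRange(cv2.cvtColor(f["pixels"],cv2.COLOR_BGR2HSV),*G)
w=[(v,np.nonzero(m[v])[0][[0,-1]].tolist()) for v in range(60,300,4) if m[v].any()]; print(w)
for k in blobs(f,*Y,15):
    mm=cv2.moments(k); u,v=mm['m10']/mm['m00'],mm['m01']/mm['m00'];print("spot",u,v,mm['m00'])
W=np.array([.5363,.1708]); R=np.array([[.9903,.1392],[-.1392,.9903]])
# model: spot row vs tilt with lip at -67 and base .006
for t in range(0,14,2):
    a=np.radians(t);c,q=np.cos(a),np.sin(a)
    Px=-67+80*c-27*q+.0; Pz=40+60*q+32*c
    pt=lambda x,z:(Px+x*c-z*q, Pz+x*q+z*c)
    o=[]
    for x in(-60,40,60):
        X,Z=pt(x,-27); g=R.T@np.array([X-.9,0])/1000+W; o.append(round(proj(f,[*g,.016+Z/1000])[1],1))
    print(t,o)
E
```

```text
t 15.75 P well [6.6 0.6] Pz 162.0 F [ 0.8  0.1 -0.2] M [ 0.1  -0.04 -0.07] 0.8080702834717062 [-3.141 -0.     1.713]
green rows [131 267]
137 [271 381]
146 [254 388]
190 [256 387]
[(132, [271, 372]), (136, [271, 372]), (140, [254, 389]), (144, [254, 389]), (148, [254, 389]), (152, [255, 389]), (156, [255, 389]), (160, [255, 388]), (164, [255, 388]), (168, [255, 388]), (172, [255, 388]), (176, [255, 388]), (180, [255, 388]), (184, [255, 388]), (188, [255, 388]), (192, [256, 388]), (196, [256, 387]), (200, [256, 387]), (204, [256, 387]), (208, [256, 387]), (212, [256, 387]), (216, [256, 387]), (220, [256, 387]), (224, [256, 387]), (228, [262, 381]), (232, [262, 381]), (236, [262, 381]), (240, [262, 381]), (244, [263, 380]), (248, [263, 380]), (252, [263, 380]), (256, [263, 380]), (260, [261, 382]), (264, [260, 383]), (268, [258, 385])]
spot 321.6324572382144 248.58698372966208 399.5
0 [np.float64(138.7), np.float64(243.5), np.float64(262.1)]
2 [np.float64(138.7), np.float64(244.9), np.float64(264.1)]
4 [np.float64(138.6), np.float64(246.3), np.float64(266.0)]
6 [np.float64(138.6), np.float64(247.5), np.float64(267.7)]
8 [np.float64(138.5), np.float64(248.6), np.float64(269.4)]
10 [np.float64(138.3), np.float64(249.6), np.float64(270.9)]
12 [np.float64(138.2), np.float64(250.4), np.float64(272.2)]
```

Tilt is now about 7–8° (spot row 248.6, panel edge row 138), which matches the described rest against the ramp. Going to the press spot with closed fingers.

>>> {"api": "step_arm", "payload": {"rows": [[[15, 2, 0, 0, 0], [35, 4.5, 0, 0, 0], [45, 5.7, -10, 0, 0], [45, 5.7, -35, 0, 0], [45, 5.7, -55, 0, 0], [45, 5.7, -70, 0, 0], [45, 5.7, -75, 0, 0], [45, 5.7, -75, 0, 0]]], "force": 20}}

```text
time_s: 16.6
position: [0.5874, 0.1778, 0.08]
ee_rot: [-3.14, 0.001, 1.712]
contact_force: [0.1, 0.1, 0.2]
gripper_width: 0.064
```

>>> {"api": "step_arm", "payload": {"rows": [[[0, 0, -2, 0, 0], [0, 0, -4, 0, 0], [0, 0, -6, 0, 0], [0, 0, -8, 0, 0], [0, 0, -8, 0, 0]]]}}

```text
time_s: 17.1
position: [0.5894, 0.1784, 0.0746]
ee_rot: [3.138, -0.001, 1.712]
contact_force: [1.0, 0.3, 4.5]
gripper_width: 0.004
```

>>> {"api": "step_arm", "payload": {"rows": [[[0, 0, -2, 0, 0], [0, 0, -4, 0, 0], [0, 0, -6, 0, 0], [0, 0, -6, 0, 0]]]}}

```text
time_s: 17.5
position: [0.5898, 0.1785, 0.0681]
ee_rot: [3.138, -0.001, 1.712]
contact_force: [2.0, 1.8, 3.3]
gripper_width: 0.007
```

```bash
python3 st.py
```

```text
t 17.55 P well [54.   0.2] Pz 74.1 F [2.9 0.7 4.2] M [ 0.2  -0.86  0.01] 0.0049080034072544135 [ 3.138e+00 -1.000e-03  1.712e+00]
green rows [ 50 217]
56 [241 404]
65 [215 431]
190 [224 422]
```

>>> {"api": "step_arm", "payload": {"rows": [[[0, 0, -2, 0, 0], [0, 0, -4, 0, 0], [0, 0, -6, 0, 0], [0, 0, -8, 0, 0], [0, 0, -8, 0, 0]]]}}

```text
time_s: 18.05
position: [0.5878, 0.178, 0.0614]
ee_rot: [-3.14, -0.001, 1.712]
contact_force: [-5.3, -1.4, 22.9]
gripper_width: 0.009
```

```bash
python3 st.py
```

```text
t 18.1 P well [51.9  0. ] Pz 67.4 F [-4.3 -1.6 22.8] M [-0.31  1.15 -0.02] 0.003213565618279294 [-3.141e+00 -1.000e-03  1.712e+00]
green rows [ 52 222]
58 [239 408]
67 [211 435]
190 [223 423]
```

22.9 N at tip z = 61.4 mm, where I expected the closed cover's top (61 mm), so it has bottomed out. Lifting off to inspect.

>>> {"api": "step_arm", "payload": {"rows": [[[0, 0, 5, 0, 0], [0, 0, 30, 0, 0], [-20, -3, 70, 0, 0], [-60, -8, 110, 0, 0], [-100, -14, 140, 0, 0], [-120, -17, 150, 0, 0], [-120, -17, 150, 0, 0]]]}}

```text
time_s: 18.8
position: [0.4647, 0.1609, 0.2099]
ee_rot: [-3.14, -0.001, 1.714]
contact_force: [0.2, -0.5, -0.3]
gripper_width: 0.005
```

```bash
python3 st.py; python3 - <<'E'
from m import *
f=ctrl.grab_frame("wrist"); g=ctrl.grab_frame("scene"); t=ctrl.grab_frame("top")
m=cv2.inRange(cv2.cvtColor(f["pixels"],cv2.COLOR_BGR2HSV),*G)
for k in blobs(f,*Y,15):
    mm=cv2.moments(k); print("spot",mm['m10']/mm['m00'],mm['m01']/mm['m00'])
a=cv2.resize(f["pixels"][60:320,160:480],(640,520)); 
b=cv2.resize(g["pixels"][195:265,375:445],(160,160),interpolation=cv2.INTER_CUBIC)
c=cv2.resize(t["pixels"][130:240,150:260],(160,160),interpolation=cv2.INTER_CUBIC)
o=np.zeros((520,800,3),np.uint8); o[:,:640]=a; o[:160,640:]=b; o[180:340,640:]=c
cv2.imwrite("pics/final.png",o); pickle.dump(f,open("pics/wf.pkl","wb"))
W=np.array([.5363,.1708]); R=np.array([[.9903,.1392],[-.1392,.9903]])
for t in (0,2,4,8):
    a=np.radians(t);c,q=np.cos(a),np.sin(a);Px=-67+80*c-27*q; Pz=40+60*q+32*c;o=[]
    for x in(-60,40,60):
        X,Z=Px+x*c+27*q,Pz+x*q-27*c; h=R.T@np.array([X-.9,0])/1000+W; o.append(np.round(proj(f,[*h,.016+Z/1000]),1).tolist())
    print(t,o)
E
```

```text
t 18.85 P well [-70.7   0.1] Pz 215.1 F [-0.2  0.4 -0.2] M [ 0.02 -0.07  0.03] 0.005718326881186907 [-3.140e+00 -1.000e-03  1.714e+00]
green rows [203 225]
209 [269 374]
218 [270 374]
0 [[321.1, 205.1], [320.9, 284.0], [320.8, 298.4]]
2 [[321.1, 205.1], [320.9, 285.5], [320.8, 300.4]]
4 [[321.1, 205.1], [320.9, 287.0], [320.8, 302.3]]
8 [[321.1, 204.9], [320.9, 289.6], [320.8, 305.8]]Traceback (most recent call last):
  File "st.py", line 7, in <module>
    for v in (x[0]+6,x[0]+15,190): y=np.nonzero(m[v])[0]; print(v,y[[0,-1]])
                                                                  ~^^^^^^^^
IndexError: index 0 is out of bounds for axis 0 with size 0
```

View pics/final.png

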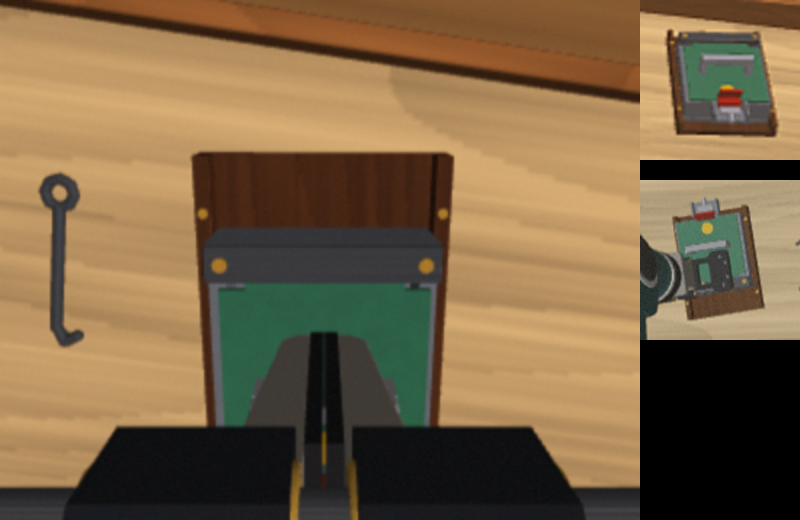

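The last picture (wrist left, scene and top right) shows the panel filling the ledge evenly, its front under the strip, with the red catch over the far edge in both overview crops. The fingers hide the spot in the wrist view, so I'll check flatness by triangulation and see whether the bystanders moved.

```bash
python3 - <<'E'
from m import *
g=ctrl.grab_frame("scene"); t=ctrl.grab_frame("top"); t0=pickle.load(open("pics/top0.pkl","rb")); g0=pickle.load(open("pics/scene0.pkl","rb"))
def sp(f,lo,hi,a,box):
    for k in blobs(f,lo,hi,a):
        mm=cv2.moments(k); u,v=mm['m10']/mm['m00'],mm['m01']/mm['m00']
        if box[0]<u<box[1] and box[2]<v<box[3]: yield round(u,1),round(v,1),mm['m00']
st=list(sp(t,*Y,5,(170,240,140,230))); ss=list(sp(g,*Y,3,(375,445,195,265))); print(st,ss)
W=np.array([.5363,.1708]); R=np.array([[.9903,.1392],[-.1392,.9903]])
for a in st:
    for b in ss: p,e=tri(t,a[:2],g,b[:2]); print("tri",p,e,R@(p[:2]-W)*1000)
for n,x,z in(("flat",53-.9,.061),("raised",51,.074)):
    h=[*(R.T@np.array([x/1000,0])+W),z]; print(n,np.round(proj(t,h),1),np.round(proj(g,h),1))
red=((0,150,80),(6,255,255))
print("red top0",list(sp(t0,*red,5,(120,240,90,240))),"now",list(sp(t,*red,5,(120,240,90,240))))
print("red scene0",list(sp(g0,*red,5,(375,500,195,300))),"now",list(sp(g,*red,5,(375,500,195,300))))
d=cv2.absdiff(t["pixels"],t0["pixels"]).max(2)
for n,b in dict(latch=(135,185,98,125),hinge=(245,285,95,125),hasp=(310,362,95,120),hook=(254,272,165,212)).items(): print(n,(d[b[2]:b[3],b[0]:b[1]]>40).sum())
E
```

```text
[(195.9, 162.7, 27.5)] []
flat [195.8 162.6] [413.3 236. ]
raised [194.5 162.3] [413.8 233.1]
red top0 [(193.9, 153.9, 33.5), (160.5, 112.6, 374.0)] now [(194.1, 154.0, 35.0), (160.4, 112.6, 372.0)]
red scene0 [(451.9, 282.6, 122.5), (413.6, 237.1, 50.5)] now [(452.2, 282.6, 119.5), (413.8, 237.4, 45.5)]
latch 0
hinge 0
hasp 0
hook 0
```

The spot sits at top view (195.9,162.7). I predicted (195.8,162.6) for flat and (194.5,162.3) for raised. The catch is back at its sprung-in pixel and the bystanders are unchanged. The arm is clear, so I'm handing in.

```bash
python3 -c "
from plant import ctrl
print(ctrl.sense()['contact_force'],ctrl.sense()['time_s']); print(ctrl.job_done())"
```

```text
[-0.37109517  0.88034174  0.15225299] 19.1
the job is handed in; nothing more can be done
None
```

The green cover is back on the padlock well: hooked under the keeper strip, pressed shut and lying flat. I handed the job in at 19.1 s of the 51 s allowed; it reported no verdict.

**What I did**
- **Grip and tilt:** I took the smallest of the three green covers by the ends of its bar. I then tilted it about 18° by lowering its far edge onto the right-hand drawer wall.
- **Hooking the lip:** I slid the lip under the strip and felt the end of the slot at about 4 N. An earlier touch on the side walls gave about 9 N, and I eased off.
- **Closing:** I backed off 1 mm, swung the cover down to about 10° and let go. It settled against the catch's ramp, and I pressed the yellow spot until it bottomed out at 23 N.

**Last checks**
- **Flat:** The fingertips stopped at z = 61.4 mm, where I expected 61 mm for a closed cover. From above, the yellow spot is within 0.2 pixel of where a flat cover would put it and 1.5 pixels from the raised position.
- **Catch:** The red catch is back at its sprung-in position. In the last overview pictures it overlaps the cover's far edge.
- **Other hardware:** The gate latch, hinge, hasp and hook show no change in the top view. The arm was clear of everything.

**Failed or disagreed**
- **Height check:** I could not confirm the cover's height from two views, because the catch hides the yellow spot in the scene camera. The wrist camera's view of the spot was blocked by the fingers.
- **Drawer base height:** My estimates ran from 4 to 12 mm. I set out with 4 mm, and touching the walls gave about 6 mm.
- **Early tilt fit:** A tilt check just after lifting gave 9° for a cover that looked level. I ignored it as taken while the arm was moving.

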